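# Clear the light path and hold the lamp shutter open

## Task

Lift the canister off the sample stand and set it upright on the bare table close beside the stand, without dropping it, clear of the light path from lamp to detector. Only then pull the lamp's blue spring-return shutter tab out until its black pointer lines up with the red mark, and finish with the gripper still holding it there. Leave the lens tube, slide box and screw tin where they are.

Things in the scene. Friction and masses are not known exactly. Their poses are not given: they have to be found in the camera images.
- lamp_unit: Fixed lamp: grey shutter housing 60 (x) x 40 (y) x 100 mm high, finned black barrel (52 mm thick) to y = +102 mm at 75 mm height, foot plate 6 mm thick, x -100..40, y -40..105 mm. Origin on the table under the housing. Own -x: way the tab is pulled, roughly to the robot; light leaves along own -y, 75 mm up. White scale rail, 12 mm wide, top 48 mm up, along x at y = +30 mm.
- pull_slide: Spring slide with blue upright pull tab, 12 mm thick (x), 34 mm wide (y), 50 to 105 mm above the table, on a 10 mm rod 60 mm up. Origin at table level under the tab; axes as lamp_unit. Shut, it is at x = -65 mm of lamp_unit, 29 mm free between tab and housing. Slides along -x up to 55 mm; the spring pulls it back with 4.8 N when shut, 1.2 N more per 10 mm.
- tab_grip (a point): Point to grip in the blue tab, 92 mm above the table, 13 mm under the tab's top, in the middle; axes as lamp_unit's. Pinch from above with the fingers before and behind the tab (closing along own x).
- pointer (a point): Tip of the slide's black pointer, which sticks out sideways (own +y) from the tab over the scale rail, 55 mm above the table; moves with the tab, 36 mm to the tab's own +y. At the same own x as the tab's centre.
- red_mark: Red mark, a 4 mm wide saddle clipped across the scale rail, fixed for the episode, 25 to 45 mm out (own -x) from where the pointer rests when shut. Origin at table level under it, at lamp_unit's y = 0; axes as lamp_unit's. The pointer is at the mark when its x in this frame is 0.
- sample_stand: Fixed sample stand: foot 90 x 90 mm, round black platform 80 mm across, top 35 mm above the table. At own y = -59 to -75 mm the detector, a black head 42 mm wide with green window, 100 mm high. Origin on the table under the platform; axes as lamp_unit, from which it lies 150 to 185 mm along -y, in the light path (own x = 0). Tall monitor screens stand behind, from about world x = 0.58 m on.
- canister: Loose aluminium canister with orange lid (fixed), 67 mm in diameter, 78 mm high to the lid's top, 110 mm with its black arch handle; 0.25 to 0.49 kg. Origin: centre of the underside; z up. It starts upright on the stand's platform, centred. The table is free for a spot 150 mm to the robot's right (world -y) of the stand's centre; its front edge is at world x = 0.36 m.
- canister_handle (a point): Centre of the canister's straight handle bar, 104 mm above the canister's underside; bar 54 mm long along own x, 12 x 12 mm thick, with 20 mm free between bar and lid. Pinch it from above, closing along own y.
- lens_tube: Bystander: black lens tube 30 x 30 x 30 mm, loose on the table near the shutter tab; origin centre of underside. Not to be moved.
- slide_box: Bystander: small whitish slide box 35 x 85 x 34 mm, loose beyond the lamp barrel; origin centre of underside. Not to be moved.
- screw_tin: Bystander: round metal tin 66 mm in diameter, 27 mm high, loose beyond the detector; origin centre of underside. Not to be moved.
Things that resemble listed ones, but are neither listed nor needed, are in the scene too. Leave any turquoise look-alike of the canister alone.

How it is judged:
By the outcome, as a careful person would: the job done as asked, in the order asked, and still so for the second after the job is handed in, while the arm keeps its last pose, push and grip.
It also fails if it takes over 54 s, if anything falls off the work surface, if the arm or the gripper's body presses on something with over 40 N, if the wrist force passes 120 N, or if a joint passes its speed limit or range.

## Robot

A 6-joint arm with a two-finger parallel gripper is mounted at the origin on a cart in front of the work surface, level with it; the furniture and walls round the work are solid. World frame = base frame: x ahead of the robot, y to its left, z up, the work surface at z = 0. Lengths are in m, angles in rad, forces in N, time in s.
With the tool pointing down it reaches from about 0.375 to 0.975 m from the base axis. Payload 3.8 kg.
Tool frame: the origin (TCP) lies midway between the tips of the shut fingers; the grasp point (between the pads) lies 19 mm behind it; z points along the fingers, y is the line along which they close (so a half turn about z gives the same grasp; the last joint's range is limited). The gripper opens to 85 mm and grips with 20 to 120 N. Pads are 22 mm wide; open, the fingers measure 114 mm over their backs; the gripper's body (76 mm by 85 mm) begins 54 mm behind the grasp point. The pads swing forward as they close: fully open they stand 13 mm farther back than shut.
Start: joints at [-1.265, 0.264, 1.604, -0, 1.274, -0.037], TCP at [0.227, -0.636, 0.231] pointing down, gripper open.
Joint ranges: [-2.63, 2.63], [-0.94, 2.18], [0.31, 2.57], [-1.31, 4.45], [0, 2.66], [-2.55, 2.55]. Speed limits (rad/s): [2.57, 2.57, 3.14, 3.14, 3.14, 3.14].

## Interface

Orientations are given as a rotation vector (axis times angle).
In Python, from workcell import status, read_camera, workorder, masks_of gives the robot as it stands.
- The arm moves only by the tool drive_tool, never from a script. Its argument "rows" is a list of rows, each a list of 7 numbers: the turn, a rotation vector about the tool's x, y, z in degrees, then the shift along the tool's x, y, z in m, then the opening, from 0 (shut) to 1 (fully open). In form: [[ax, ay, az, tx, ty, tz, claw], ...]. A call has 1 to 8 rows; each row shifts and turns the commanded pose from where the row before left it, along the tool's axes as they then stand; what a row does not reach is not made up. A row lasts 1/12 s, in which the tool goes at most 41.7 mm and 7.16 degrees, less where a joint would pass 70% of its speed; a pose out of reach is approached as far as the arm can. A call is refused whole if a number of a shift passes 0.0417 or a number of a turn 7.16, either way. A call with a gripper value outside its range is refused whole. The fingers move at their own pace and stop on an object; "force" is the grip in N (left out, the last holds). Time passes only in rows, so rows that do not move let the fingers close. It gives the time, the measured TCP pose, the force, the opening and the grip force at its end, in the units of the state.
- status.read_state(): the state, without advancing time (a new reading comes with each control period).
- read_camera(name): name is "scene" or "top" or "wrist"; returns a dict with "color" (384x512x3 uint8, red, green, blue), "intrinsics" (3x3 intrinsics, pixels), "world_from_camera" (4x4, takes a point from camera to world coordinates); the wrist camera has in their place "mount" (4x4, takes a point from camera to tool coordinates, whose origin is the TCP and whose axes are the flange's). Camera axes: x right, y up, looking along -z (the intrinsics and any distortion apply to the point x, -y, -z); pixel columns grow to the right and rows downward; lengths in m; the calibration is good to about 2 mm. A picture is of the moment at which its call begins: read the wrist's pose just before it. There is no depth.
- workorder.finish_job(): hands the job in; it is judged then, once.
Trained networks look in a picture, given as the dict that the camera call returned (one of the last four; its "shot" number tells which), for a name from the list of things; names that differ only in an ending like _2 or _b are one class to them, and where a whole thing is asked for, a point or a joint stands for the part that bears it (a point fixed in the world has none). Each returns a list of dicts, best first, with "score" (0 to 1); they miss things now and then, are a little off and sometimes report something else, mostly with a low value. They report only what shows in the picture. A call takes as long as a camera call. They do not tell look-alikes from the thing itself.
- masks_of(picture, name): "mask" (384x512 bool, what is visible of it) and "bbox" ([left, top, right, bottom] in pixels, round what is visible of it).
The state is a dict: "time": time; "q": joint angles; "joint_vel": joint speeds; "joint_torque": joint torques, N m; "tool_pos": TCP position; "tcp_rot": TCP orientation; "wrist_force": force on the tool from outside, world axes, zero at the start; "torque": the same for the moment, N m; "width": opening from 0.0 (shut) to 1.0 (fully open); "grip_force": force on a finger pad.
Only numpy, scipy, OpenCV 4.12 (cv2) and the standard library are available. Lean on these libraries where they do the work, as an engineer would, in place of code of your own. Each camera call takes 0.05 s, during which the arm holds its last target. There are 200 camera calls.

## Working session

There is one attempt and no reset: what is moved stays moved. The work goes in short steps, Python scripts to look and compute and a tool call to move; the robot and the scene stay as the last step left them, time stands still between calls to the robot, and variables do not carry over. Pictures are saved under pics/ and viewed, at most 11 in all, crops included, and the job is handed in when it is done.

Besides the shell and the picture viewer there is one more tool, called after "Emit:" as name(argument=value, ...), one argument or row to a line, values as JSON. drive_tool: Moves the arm, as the interface text tells. Its arguments: {"type":"object","properties":{"rows":{"type":"array"},"force":{"type":"number"}},"required":["rows"]}

```bash
ls; mkdir -p pics
python3 - <<'E'
from workcell import status, read_camera, masks_of
import cv2,pickle
s=status.read_state();print(s)
for n in("scene","top"):
    p=read_camera(n);cv2.imwrite(f"pics/{n}0.png",p["color"][:,:,::-1]);pickle.dump(p,open(f"{n}0.pkl","wb"))
    print(n,p["intrinsics"].tolist(),p["world_from_camera"].round(4).tolist(),[k for k in p])
    for o in("lamp_unit","pull_slide","red_mark","sample_stand","canister","lens_tube","slide_box","screw_tin"):
        print(o,[(round(float(m["score"]),2),[int(v) for v in m["bbox"]]) for m in masks_of(p,o)])
E
```

```text
pics
{'time': 0.0, 'q': array([-1.26489371e+00,  2.64737164e-01,  1.60536852e+00,  2.41854864e-05,
        1.27369724e+00, -3.69017264e-02]), 'joint_vel': array([-0.00112343, -0.00032164, -0.00016599,  0.00178625,  0.0004247 ,
        0.00118678]), 'joint_torque': array([ 1.06938460e-03, -5.15110767e+01, -3.67315757e+01, -2.61381274e-04,
        1.30459006e-02,  4.63307856e-06]), 'tool_pos': array([ 0.22667327, -0.63503071,  0.22997576]), 'tcp_rot': array([-3.09339817e+00, -5.35457935e-01,  4.29278549e-04]), 'wrist_force': array([ 0.42495008, -0.54223645, -0.04291304]), 'torque': array([ 0.03725326,  0.07719974, -0.00412906]), 'grip_force': 0.0, 'width': 1.0045706117143092}
scene [[431.04247031782216, 0.0, 253.77612615367363], [0.0, 431.04247031782216, 191.5794107135598], [0.0, 0.0, 1.0]] [[-0.4419, 0.5485, -0.7099, -0.2249], [-0.8971, -0.2713, 0.3488, 0.5698], [-0.0013, 0.7909, 0.6119, 0.85], [0.0, 0.0, 0.0, 1.0]] ['color', 'intrinsics', 'world_from_camera', 'shot']
lamp_unit [(0.71, [215, 214, 276, 290])]
pull_slide [(0.67, [251, 235, 265, 253])]
red_mark [(0.64, [211, 214, 279, 289]), (0.55, [253, 236, 270, 256])]
sample_stand [(0.58, [287, 198, 337, 250])]
canister [(0.72, [295, 191, 322, 233])]
lens_tube [(0.64, [281, 246, 291, 260]), (0.39, [212, 213, 277, 288])]
slide_box [(0.79, [184, 258, 215, 281])]
screw_tin [(0.71, [367, 191, 389, 209])]
top [[379.9556437129278, 0.0, 254.92004318820867], [0.0, 379.9556437129278, 193.24661405921117], [0.0, 0.0, 1.0]] [[0.0293, 0.9888, -0.1461, 0.4322], [-0.9996, 0.0295, -0.0007, 0.1387], [0.0036, 0.146, 0.9893, 1.1764], [0.0, 0.0, 0.0, 1.0]] ['color', 'intrinsics', 'world_from_camera', 'shot']
lamp_unit []
pull_slide [(0.59, [216, 228, 235, 238])]
red_mark []
sample_stand [(0.83, [268, 209, 314, 240])]
canister [(0.66, [273, 211, 298, 236]), (0.59, [316, 116, 343, 137])]
lens_tube []
slide_box [(0.58, [164, 217, 193, 233])]
screw_tin [(0.94, [361, 210, 385, 234])]
```

Run:
```python
import cv2
a=cv2.imread("pics/scene0.png")[150:330,160:420];b=cv2.imread("pics/top0.png")[90:290,150:420]
cv2.imwrite("pics/s0c.png",cv2.resize(a,None,fx=3,fy=3,interpolation=cv2.INTER_CUBIC));cv2.imwrite("pics/t0c.png",cv2.resize(b,None,fx=2.9,fy=2.9,interpolation=cv2.INTER_CUBIC))
```

```text
(no output)
```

View pics/s0c.png

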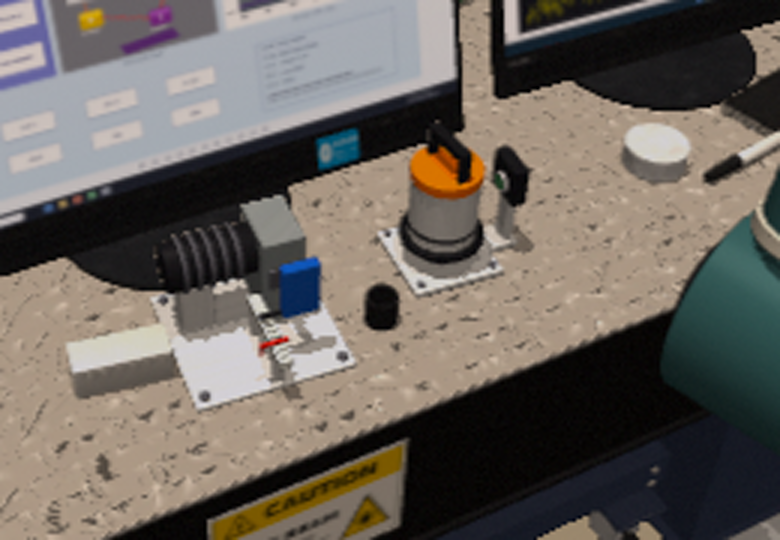

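View pics/t0c.png

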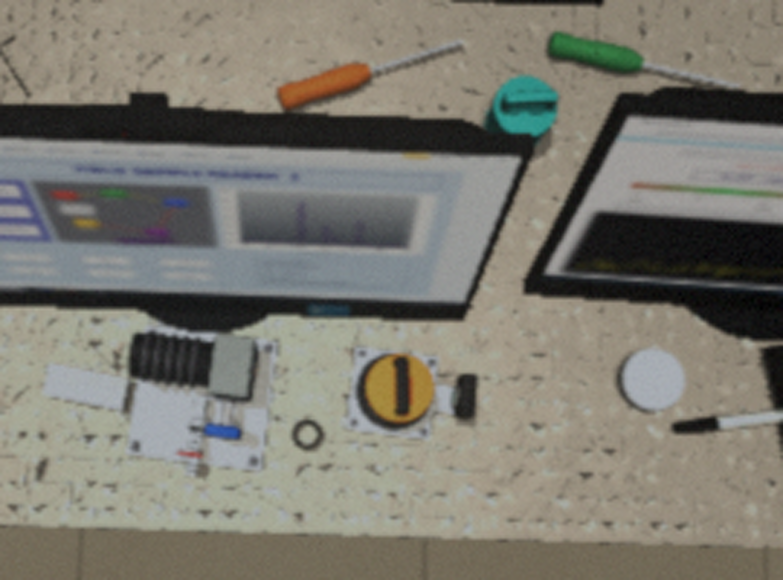

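The scene crop shows the orange-lidded canister on the stand (full-image ~310,207), the blue tab (~260,245), the red mark (~251,265) and the lens tube (~287,252). The top crop shows the same canister at ~(288,224), tab ~(226,238) and mark ~(215,246).

Two things resemble the canister: the orange-lidded one at top (288,224), and the turquoise one at (330,127) behind the screens. The orange one on the black platform fits; the crop confirms it.

```bash
cat > h.py <<'E'
import numpy as np,cv2
from scipy.spatial.transform import Rotation as R
def wfc(p,s=None):
    if "world_from_camera" in p: return np.array(p["world_from_camera"])
    T=np.eye(4);T[:3,:3]=R.from_rotvec(s["tcp_rot"]).as_matrix();T[:3,3]=s["tool_pos"]
    return T@np.array(p["mount"])
def ray(p,uv,z,s=None):
    W=wfc(p,s);K=p["intrinsics"];d=np.array([(uv[0]-K[0,2])/K[0,0],-(uv[1]-K[1,2])/K[1,1],-1]);d=W[:3,:3]@d
    return W[:3,3]+d*(z-W[2,3])/d[2]
def proj(p,X,s=None):
    W=wfc(p,s);K=p["intrinsics"];c=W[:3,:3].T@(np.array(X)-W[:3,3]);return K[0,0]*c[0]/-c[2]+K[0,2],K[1,1]*c[1]/c[2]+K[1,2]
def hsv(p,lo,hi,box=None):
    m=cv2.inRange(cv2.cvtColor(p["color"],cv2.COLOR_RGB2HSV),lo,hi)
    if box: k=np.zeros_like(m);k[box[1]:box[3],box[0]:box[2]]=1;m=m*k
    n,l,st,c=cv2.connectedComponentsWithStats(m)
    return [(st[i,4],c[i].round(1).tolist(),st[i,:4].tolist()) for i in np.argsort(-st[1:,4])[:2]+1],l
E
python3 - <<'E'
from h import *;import pickle
t=pickle.load(open("top0.pkl","rb"));s=pickle.load(open("scene0.pkl","rb"))
b=(160,180,320,280)
for nm,lo,hi,z in(("orange",(8,120,90),(28,255,255),.113),("blue",(105,130,60),(125,255,255),.1),("red",(0,150,90),(6,255,255),.05)):
    for n,p,bx in(("top",t,b),("scene",s,(200,180,340,300))):
        r,_=hsv(p,lo,hi,bx);print(nm,n,[(x,ray(p,x[1],z).round(4).tolist()) for x in r])
f=lambda u,v,z:ray(t,(u/2.9+150,v/2.9+90),z)[:2].round(4).tolist()
print("bar ends",f(403,358,.145),f(404,413,.145))
print("stand screws",f(362,352,.006),f(352,420,.006),f(431,430,.006))
print("lamp screws",f(272,348,.006),f(253,462,.006),f(136,447,.006))
print("tin",f(653,380,.027),"lens",f(307,434,.03),"det",f(465,396,.1))
E
```

```text
orange top [((np.int32(358), [286.8, 223.7], [276, 212, 23, 24]), [0.5058, 0.0478, 0.113])]
orange scene [((np.int32(301), [307.8, 207.7], [296, 199, 26, 18]), [0.5033, 0.0516, 0.113]), ((np.int32(5), [292.6, 298.8], [291, 298, 4, 2]), [0.2614, 0.2398, 0.113])]
blue top [((np.int32(39), [226.3, 238.3], [221, 236, 12, 5]), [0.4607, 0.2162, 0.1])]
blue scene [((np.int32(230), [259.2, 245.1], [253, 236, 14, 20]), [0.4471, 0.225, 0.1])]
red top []
red scene [((np.int32(15), [250.7, 263.9], [247, 262, 9, 5]), [0.4423, 0.2508, 0.05])]
bar ends [0.5317, 0.0452] [0.4803, 0.0434]
stand screws [0.5502, 0.0764] [0.4778, 0.0854] [0.4697, 0.0018]
lamp screws [0.5516, 0.1724] [0.4308, 0.1884] [0.4428, 0.312]
tin [0.5277, -0.227] lens [0.4611, 0.1326] det [0.5006, -0.02]
```

Emit:
drive_tool(
  rows=[
    [0, 0, 5.9, 0, 0, -0.036, 1],
    [0, 0, 5.9, 0, 0, -0.036, 1],
    [0, 0, 5.9, 0, 0, -0.036, 1],
    [0, 0, 0, 0.015, -0.0336, 0, 1],
    [0, 0, 0, 0.015, -0.0336, 0, 1],
    [0, 0, 0, 0.015, -0.0336, 0, 1],
    [0, 0, 0, 0.015, -0.0336, 0, 1],
    [0, 0, 0, 0.015, -0.0336, 0, 1],
  ],
)

```text
time: 1.57
tool_pos: [0.2964, -0.4638, 0.3395]
tcp_rot: [3.141, 0.052, 0.001]
wrist_force: [0.2, 0.6, 0.4]
width: 1.002
grip_force: 0.0
```

Emit:
drive_tool(
  rows=[
    [0, 0, 0, 0.015, -0.0336, 0, 1],
    [0, 0, 0, 0.015, -0.0336, 0, 1],
    [0, 0, 0, 0.015, -0.0336, 0, 1],
    [0, 0, 0, 0.015, -0.0336, 0, 1],
    [0, 0, 0, 0.015, -0.0336, 0, 1],
    [0, 0, 0, 0.015, -0.0336, 0, 1],
    [0, 0, 0, 0.015, -0.0336, 0, 1],
    [0, 0, 0, 0.015, -0.0336, 0, 1],
  ],
)

```text
time: 2.23
tool_pos: [0.4072, -0.1908, 0.3397]
tcp_rot: [3.141, 0.053, 0.002]
wrist_force: [1.0, -0.6, 0.1]
width: 1.002
grip_force: 0.0
```

Emit:
drive_tool(
  rows=[
    [0, 0, 0, 0.015, -0.0336, 0, 1],
    [0, 0, 0, 0.015, -0.0336, 0, 1],
    [0, 0, 0, 0.015, -0.0336, 0, 1],
    [0, 0, 0, 0.015, -0.0336, 0, 0.7],
    [0, 0, 0, 0, 0, 0, 0.7],
    [0, 0, 0, 0, 0, 0, 0.7],
  ],
)

```text
time: 2.73
tool_pos: [0.4627, -0.0545, 0.3393]
tcp_rot: [3.141, 0.06, -0.0]
wrist_force: [0.0, 0.3, 0.3]
width: 0.7
grip_force: 0.0
```

Run:
```python
from h import *;import pickle
from workcell import status, read_camera, masks_of
s=status.read_state();p=read_camera("wrist");pickle.dump((p,s),open("w1.pkl","wb"))
print(s["tool_pos"],s["tcp_rot"],s["time"],p["mount"].round(3).tolist())
cv2.imwrite("pics/w1.png",p["color"][:,:,::-1])
for o in("pull_slide","red_mark","sample_stand","canister","canister_handle","lens_tube"):
    print(o,[(round(float(m["score"]),2),[int(v) for v in m["bbox"]]) for m in masks_of(p,o)])
```

```text
[ 0.46271957 -0.05445613  0.33932616] [ 3.14085650e+00  6.03185788e-02 -4.71208643e-05] 2.7333 [[0.0, 0.955, 0.296, 0.076], [1.0, -0.0, 0.001, 0.001], [0.002, 0.296, -0.955, -0.142], [0.0, 0.0, 0.0, 1.0]]
pull_slide [(0.81, [49, 126, 97, 156])]
red_mark [(0.65, [344, 88, 393, 131]), (0.47, [53, 154, 68, 158])]
sample_stand [(0.9, [175, 81, 251, 144]), (0.67, [129, 132, 160, 152])]
canister [(0.71, [157, 94, 216, 144])]
canister_handle [(0.85, [157, 92, 215, 143]), (0.53, [135, 129, 157, 151])]
lens_tube [(0.83, [134, 130, 158, 152])]
```

View pics/w1.png

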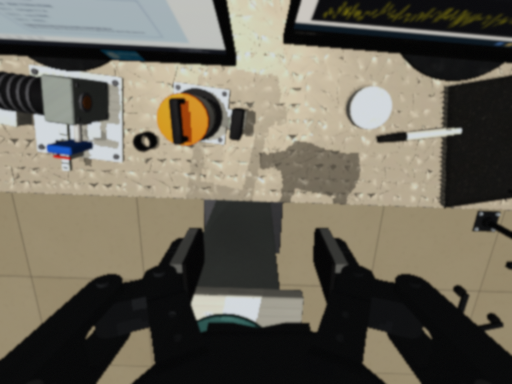

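The wrist view shows the canister's handle bar at (180,119), the blue tab at (70,148), the red mark at ~(62,156) and the lens tube at (146,141).

Run:
```python
from h import *;import pickle
p,s=pickle.load(open("w1.pkl","rb"))
r,l=hsv(p,(8,120,90),(28,255,255),(150,85,225,150));print("orange",r,ray(p,r[0][1],.113,s).round(4))
g=cv2.cvtColor(p["color"],cv2.COLOR_RGB2GRAY)
n,l,st,c=cv2.connectedComponentsWithStats(((g<60)&(np.indices(g.shape)[1]<192)&(np.indices(g.shape)[1]>165)&(np.indices(g.shape)[0]>90)&(np.indices(g.shape)[0]<150)).astype(np.uint8))
for i in np.argsort(-st[1:,4])[:2]+1:
    ys,xs=np.where(l==i);print(st[i],c[i],ray(p,c[i],.142,s).round(4), ray(p,(xs[ys<ys.min()+3].mean(),ys.min()),.142,s).round(4),ray(p,(xs[ys>ys.max()-3].mean(),ys.max()),.142,s).round(4))
    X=np.array([ray(p,q,.142,s)[:2] for q in zip(xs,ys)]);w,v=np.linalg.eigh(np.cov(X.T));print(np.degrees(np.arctan2(v[1,1],v[0,1])))
r,l=hsv(p,(105,130,60),(125,255,255),(30,110,110,170));print("blue",r,ray(p,r[0][1],.1,s).round(4))
r,l=hsv(p,(0,150,90),(6,255,255),(30,110,110,180));print("red",r,ray(p,r[0][1],.05,s).round(4) if r else 0)
a=p["color"][80:170,20:250,::-1]
cv2.imwrite("pics/w1c.png",cv2.resize(a,None,fx=3.4,fy=3.4,interpolation=cv2.INTER_CUBIC))
```

```text
orange [(np.int32(1688), [184.4, 118.2], [157, 92, 52, 54])] [0.5101 0.0412 0.113 ]
[170  99  19  45 528] [177.3219697  120.78409091] [0.509  0.0422 0.142 ] [0.5337 0.0415 0.142 ] [0.4828 0.0417 0.142 ]
-177.2181885777528
[185  91   7   3  16] [188.5625  91.8125] [0.5421 0.0278 0.142 ] [0.543  0.0278 0.142 ] [0.5408 0.0279 0.142 ]
87.55575444394451
blue [(np.int32(230), [60.3, 148.6], [47, 143, 26, 12]), (np.int32(4), [71.5, 141.2], [70, 141, 4, 2])] [0.462  0.2156 0.1   ]
red [(np.int32(21), [59.0, 156.4], [54, 155, 13, 3]), (np.int32(5), [69.2, 157.6], [68, 157, 3, 2])] [0.4396 0.2549 0.05  ]
```

View pics/w1c.png

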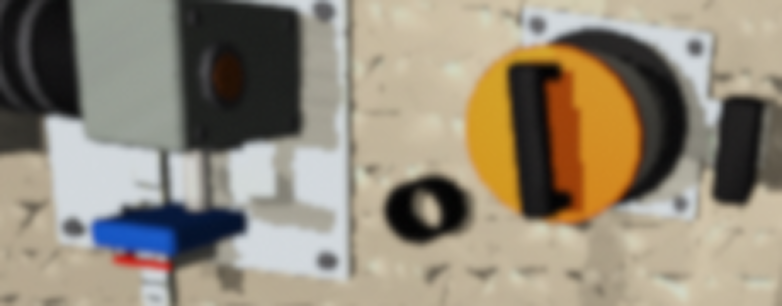

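Emit:
drive_tool(
  rows=[
    [0, 0, 0, 0.0162, -0.0322, 0, 0.7],
    [0, 0, 0, 0.0162, -0.0322, 0, 0.7],
    [0, 0, 0, 0.0162, -0.0322, 0, 0.7],
    [0, 0, 0, 0, 0, 0.04, 0.7],
    [0, 0, 0, 0, 0, 0.04, 0.7],
    [0, 0, 0, 0, 0, 0.03, 0.7],
    [0, 0, 0, 0, 0, 0, 0.7],
    [0, 0, 0, 0, 0, 0, 0.7],
  ],
)

```text
time: 3.75
tool_pos: [0.5062, 0.0413, 0.2277]
tcp_rot: [3.141, 0.051, -0.007]
wrist_force: [-0.3, -0.4, 0.9]
width: 0.699
grip_force: 0.0
```

Run:
```python
from h import *;import pickle
from workcell import status, read_camera, masks_of
s=status.read_state();p=read_camera("wrist");pickle.dump((p,s),open("w2.pkl","wb"))
print(s["tool_pos"],s["tcp_rot"],s["time"],s["width"])
r,l=hsv(p,(8,120,90),(28,255,255));print("orange",r,ray(p,r[0][1],.113,s).round(4))
for y in (.03,.044,.058): print([np.round(proj(p,(x,y,.145),s),1).tolist() for x in(.481,.508,.535)])
b=r[0][2];x0,y0=max(b[0]-30,0),max(b[1]-30,0)
a=p["color"][y0:b[1]+b[3]+30,x0:b[0]+b[2]+30,::-1];print(x0,y0,a.shape)
cv2.imwrite("pics/w2c.png",cv2.resize(a,None,fx=3,fy=3,interpolation=cv2.INTER_CUBIC)[:600,:800])
```

```text
[0.50621001 0.04126119 0.22766546] [ 3.14104159  0.05139957 -0.00730982] 3.75 0.698984121096976
orange [(np.int32(2986), [254.5, 175.1], [220, 142, 70, 68])] [0.5116 0.0442 0.113 ]
[[269.3, 219.3], [270.7, 189.9], [272.2, 158.4]]
[[253.2, 218.8], [254.0, 189.4], [255.0, 157.9]]
[[237.1, 218.3], [237.4, 188.9], [237.7, 157.3]]
190 112 (128, 130, 3)
```

View pics/w2c.png

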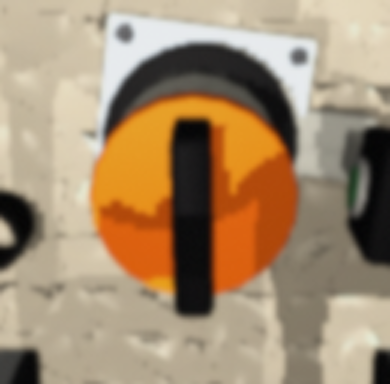

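The bar runs from full-image (254,153) to (255,216), so its centre is ≈ (0.511, 0.044) with yaw ≈ 2°, in line with the tool.

Emit:
drive_tool(
  rows=[
    [0, 0, 0, 0.005, -0.0025, 0, 0.6],
    [0, 0, 0, 0, 0, 0.03, 0.6],
    [0, 0, 0, 0, 0, 0.03, 0.6],
    [0, 0, 0, 0, 0, 0.025, 0.6],
    [0, 0, 0, 0, 0, 0.015, 0.6],
    [0, 0, 0, 0, 0, 0.008, 0.6],
    [0, 0, 0, 0, 0, 0, 0.6],
    [0, 0, 0, 0, 0, 0, 0.6],
  ],
)

```text
time: 4.47
tool_pos: [0.5144, 0.0446, 0.1233]
tcp_rot: [-3.141, -0.053, -0.005]
wrist_force: [0.2, -0.8, -0.3]
width: 0.602
grip_force: 0.0
```

Emit:
drive_tool(
  rows=[
    [0, 0, 0, -0.003, 0, 0.004, 0.6],
    [0, 0, 0, 0, 0, 0, 0],
    [0, 0, 0, 0, 0, 0, 0],
    [0, 0, 0, 0, 0, 0, 0],
    [0, 0, 0, 0, 0, 0, 0],
    [0, 0, 0, 0, 0, 0, 0],
    [0, 0, 0, 0, 0, 0, 0],
    [0, 0, 0, 0, 0, 0, 0],
  ],
  force=80,
)

```text
time: 5.13
tool_pos: [0.5104, 0.0448, 0.1182]
tcp_rot: [-3.141, -0.053, -0.003]
wrist_force: [0.2, 1.8, 5.5]
width: 0.125
grip_force: 78.7
```

Emit:
drive_tool(
  rows=[
    [0, 0, 0, 0, 0, -0.008, 0],
    [0, 0, 0, 0, 0, -0.015, 0],
    [0, 0, 0, 0, 0, -0.022, 0],
    [0, 0, 0, 0, 0, -0.025, 0],
    [0, 0, 0, 0, 0, -0.025, 0],
    [0, 0, 0, 0, 0, -0.015, 0],
    [0, 0, 0, 0, 0, 0, 0],
    [0, 0, 0, 0, 0, 0, 0],
  ],
)

```text
time: 5.8
tool_pos: [0.5095, 0.0444, 0.2273]
tcp_rot: [3.141, 0.053, 0.001]
wrist_force: [-0.1, 0.4, -3.8]
width: 0.125
grip_force: 78.2
```

Emit:
drive_tool(
  rows=[
    [0, 0, 0, -0.001, 0.008, 0, 0],
    [0, 0, 0, -0.0015, 0.018, 0, 0],
    [0, 0, 0, -0.002, 0.026, 0, 0],
    [0, 0, 0, -0.002, 0.03, 0, 0],
    [0, 0, 0, -0.002, 0.03, 0, 0],
    [0, 0, 0, -0.0015, 0.022, 0, 0],
    [0, 0, 0, -0.001, 0.012, 0, 0],
    [0, 0, 0, -0.001, 0.004, 0, 0],
  ],
)

```text
time: 6.47
tool_pos: [0.5013, -0.1075, 0.2252]
tcp_rot: [-3.141, -0.049, 0.006]
wrist_force: [-1.0, 0.1, -2.0]
width: 0.12
grip_force: 78.2
```

Emit:
drive_tool(
  rows=[
    [0, 0, 0, 0, 0, 0.008, 0],
    [0, 0, 0, 0, 0, 0.018, 0],
    [0, 0, 0, 0, 0, 0.025, 0],
    [0, 0, 0, 0, 0, 0.025, 0],
    [0, 0, 0, 0, 0, 0.025, 0],
    [0, 0, 0, 0, 0, 0.018, 0],
    [0, 0, 0, 0, 0, 0.01, 0],
    [0, 0, 0, 0, 0, 0, 0],
  ],
)

```text
time: 7.13
tool_pos: [0.4999, -0.1039, 0.0947]
tcp_rot: [-3.139, -0.055, 0.01]
wrist_force: [-0.7, 0.6, -2.8]
width: 0.123
grip_force: 78.1
```

Run:
```python
from h import *
from workcell import status, read_camera
s=status.read_state();print(s["tool_pos"],s["wrist_force"],s["width"])
p=read_camera("scene");a=p["color"][140:290,180:420,::-1]
cv2.imwrite("pics/s2c.png",cv2.resize(a,None,fx=3.2,fy=3.2,interpolation=cv2.INTER_CUBIC))
```

```text
[ 0.49988036 -0.10387311  0.09469782] [-0.66353097  0.58808531 -2.76754844] 0.12287053995684852
```

View pics/s2c.png

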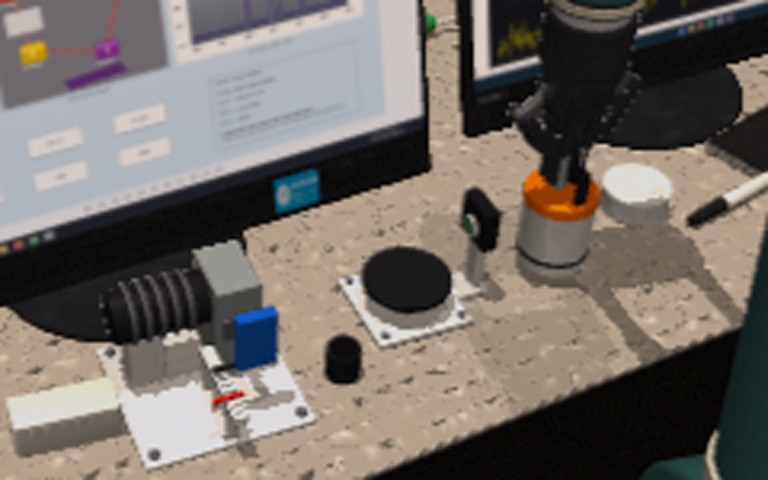

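The canister is upright in the gripper at crop (557,225), just above the table, with gaps to the detector and the tin. I'll lower the last ~11 mm.

Emit:
drive_tool(
  rows=[
    [0, 0, 0, 0, 0, 0.004, 0],
    [0, 0, 0, 0, 0, 0.003, 0],
    [0, 0, 0, 0, 0, 0.002, 0],
    [0, 0, 0, 0, 0, 0.001, 0],
    [0, 0, 0, 0, 0, 0, 0],
    [0, 0, 0, 0, 0, 0, 0],
  ],
)

```text
time: 7.68
tool_pos: [0.5029, -0.1059, 0.0887]
tcp_rot: [3.141, 0.053, 0.001]
wrist_force: [0.3, -0.6, -2.1]
width: 0.123
grip_force: 78.2
```

Emit:
drive_tool(
  rows=[
    [0, 0, 0, 0, 0, 0.001, 0],
    [0, 0, 0, 0, 0, 0.001, 0],
    [0, 0, 0, 0, 0, 0.001, 0],
    [0, 0, 0, 0, 0, 0, 0],
    [0, 0, 0, 0, 0, 0, 0],
  ],
)

```text
time: 8.1
tool_pos: [0.5026, -0.1058, 0.0851]
tcp_rot: [-3.141, -0.053, 0.001]
wrist_force: [0.4, 0.0, -2.3]
width: 0.13
grip_force: 78.2
```

Emit:
drive_tool(
  rows=[
    [0, 0, 0, 0, 0, 0.001, 0],
    [0, 0, 0, 0, 0, 0.001, 0],
    [0, 0, 0, 0, 0, 0, 0],
    [0, 0, 0, 0, 0, 0, 0],
  ],
)

```text
time: 8.43
tool_pos: [0.5027, -0.1058, 0.0832]
tcp_rot: [3.141, 0.053, -0.0]
wrist_force: [-0.7, 0.6, -2.9]
width: 0.122
grip_force: 78.2
```

Emit:
drive_tool(
  rows=[
    [0, 0, 0, 0, 0, 0.001, 0],
    [0, 0, 0, 0, 0, 0, 0],
    [0, 0, 0, 0, 0, 0, 0],
  ],
)

```text
time: 8.68
tool_pos: [0.5031, -0.1058, 0.0832]
tcp_rot: [3.141, 0.053, 0.001]
wrist_force: [-2.6, 1.2, 6.7]
width: 0.122
grip_force: 79.2
```

Emit:
drive_tool(
  rows=[
    [0, 0, 0, 0, 0, 0, 0.2],
    [0, 0, 0, 0, 0, 0, 0.4],
    [0, 0, 0, 0, 0, 0, 0.5],
    [0, 0, 0, 0, 0, 0, 0.5],
    [0, 0, 0, 0, 0, -0.01, 0.5],
    [0, 0, 0, 0, 0, -0.025, 0.5],
    [0, 0, 0, 0, 0, -0.035, 0.5],
    [0, 0, 0, 0, 0, -0.04, 0.5],
  ],
  force=40,
)

```text
time: 9.35
tool_pos: [0.5008, -0.1053, 0.1919]
tcp_rot: [-3.14, -0.053, 0.007]
wrist_force: [0.5, 0.1, -0.7]
width: 0.503
grip_force: 0.0
```

Emit:
drive_tool(
  rows=[
    [0, 0, 0, 0, 0, -0.04, 0.5],
    [0, 0, 0, 0, 0, -0.04, 0.5],
    [0, 0, 0, -0.0055, -0.0352, -0.02, 0.5],
    [0, 0, 0, -0.0055, -0.0352, 0, 0.5],
    [0, 0, 0, -0.0055, -0.0352, 0, 0.5],
    [0, 0, 0, -0.0055, -0.0352, 0, 0.5],
    [0, 0, 0, -0.0055, -0.0352, 0, 0.5],
    [0, 0, 0, -0.0055, -0.0352, 0, 0.5],
  ],
)

```text
time: 10.02
tool_pos: [0.462, 0.1056, 0.2933]
tcp_rot: [-3.141, -0.052, -0.002]
wrist_force: [0.7, 0.0, -0.0]
width: 0.499
grip_force: 0.0
```

Emit:
drive_tool(
  rows=[
    [0, 0, 0, -0.0055, -0.0352, 0, 0.5],
    [0, 0, 0, -0.0055, -0.0352, 0, 0.5],
    [0, 0, 0, -0.0055, -0.0352, 0, 0.5],
    [0, 0, -6.75, 0, 0, 0, 0.5],
    [0, 0, -6.75, 0, 0, 0, 0.5],
    [0, 0, -6.75, 0, 0, 0, 0.5],
    [0, 0, -6.75, 0, 0, 0, 0.5],
    [0, 0, -6.75, 0, 0, 0, 0.5],
  ],
)

```text
time: 10.68
tool_pos: [0.4423, 0.2094, 0.293]
tcp_rot: [2.987, 0.972, 0.001]
wrist_force: [-0.6, 0.4, 0.2]
width: 0.5
grip_force: 0.0
```

Emit:
drive_tool(
  rows=[
    [0, 0, -6.75, 0, 0, 0, 0.5],
    [0, 0, -6.75, 0, 0, 0, 0.5],
    [0, 0, -6.75, 0, 0, 0, 0.5],
    [0, 0, -6.75, 0, 0, 0, 0.5],
    [0, 0, -6.75, 0, 0, 0, 0.5],
    [0, 0, -6.75, 0, 0, 0, 0.5],
    [0, 0, -6.75, 0, 0, 0, 0.5],
    [0, 0, 0, 0, 0, 0, 0.5],
  ],
)

```text
time: 11.35
tool_pos: [0.4425, 0.2092, 0.293]
tcp_rot: [2.351, 2.084, 0.001]
wrist_force: [0.3, -0.8, 1.0]
width: 0.501
grip_force: 0.0
```

Run:
```python
from h import *;import pickle
from workcell import status, read_camera, masks_of
s=status.read_state();p=read_camera("wrist");pickle.dump((p,s),open("w3.pkl","wb"))
print(s["tool_pos"],R.from_rotvec(s["tcp_rot"]).as_matrix().round(3).tolist(),s["time"],s["width"])
r,l=hsv(p,(105,130,60),(125,255,255));print("blue",r,ray(p,r[0][1],.1,s).round(4))
b=r[0][2]
r,_=hsv(p,(0,150,90),(6,255,255),(b[0]-80,b[1]-80,b[0]+100,b[1]+100));print("red",r,[ray(p,x[1],.05,s).round(4) for x in r])
x0,y0=max(b[0]-70,0),max(b[1]-60,0)
a=p["color"][y0:b[1]+b[3]+60,x0:b[0]+b[2]+70,::-1];print(x0,y0,a.shape)
cv2.imwrite("pics/w3c.png",cv2.resize(a,None,fx=3.5,fy=3.5,interpolation=cv2.INTER_CUBIC)[:600,:800])
```

```text
[0.44247396 0.20915656 0.29298189] [[0.12, 0.993, 0.001], [0.993, -0.12, 0.0], [0.0, 0.001, -1.0]] 11.35 0.5009201690697445
blue [(np.int32(259), [272.2, 153.0], [268, 138, 10, 31])] [0.4609 0.2186 0.1   ]
red [(np.int32(6), [251.3, 120.8], [251, 119, 2, 4]), (np.int32(3), [252.0, 131.0], [252, 130, 1, 3])] [array([0.4391, 0.2557, 0.05  ]), array([0.4384, 0.2422, 0.05  ])]
198 78 (151, 150, 3)
```

View pics/w3c.png

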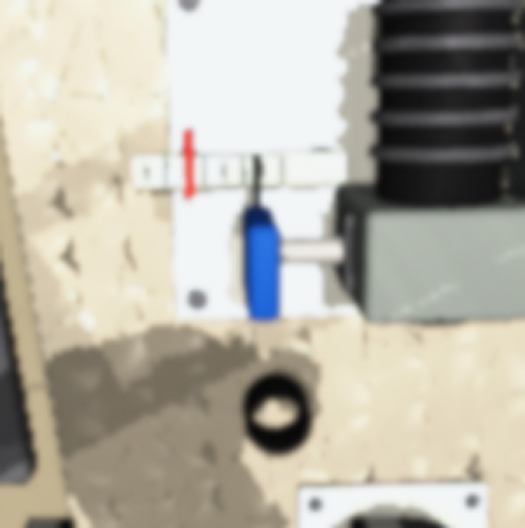

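The view shows the tab at crop (262,270), pointer tip (257,165), red mark (189,165) and lens tube (277,412). The tool axes are aligned with the lamp.

Run:
```python
from h import *;import pickle
p,s=pickle.load(open("w3.pkl","rb"))
M=R.from_rotvec(s["tcp_rot"]).as_matrix()
def f(u,v,z): 
    X=ray(p,(198+u/3.5,78+v/3.5),z,s);return X.round(4),((X-s["tool_pos"])@M).round(4)
for n,a in dict(pointer=(257,165,.055),red=(188.5,165,.049),railL=(134,172,.048),railR=(345,168,.048),tabTL=(249,225,.105),tabTR=(279,225,.105),tabBL=(249,318,.105),tabBR=(279,318,.105),lens=(277,412,.03),scr1=(188,3,.006),scr2=(197,299,.006),hA=(367,205,.1),hB=(373,318,.1)).items(): print(n,*f(*a))
```

```text
pointer [0.4651 0.2473 0.055 ] [0.0405 0.0177 0.238 ]
red [0.4391 0.2499 0.049 ] [ 0.0399 -0.0084  0.244 ]
railL [0.4178 0.2497 0.048 ] [ 0.0372 -0.0295  0.245 ]
railR [0.499  0.2414 0.048 ] [0.0387 0.0521 0.245 ]
tabTL [0.4586 0.2327 0.105 ] [0.0252 0.013  0.188 ]
tabTR [0.4685 0.2315 0.105 ] [0.0252 0.0231 0.188 ]
tabBL [0.4551 0.2008 0.105 ] [-0.0069  0.0134  0.188 ]
tabBR [0.4653 0.1995 0.105 ] [-0.0069  0.0237  0.188 ]
lens [0.4634 0.1388 0.03  ] [-0.0675  0.0291  0.263 ]
scr1 [0.4458 0.3107 0.006 ] [ 0.1011 -0.0091  0.287 ]
scr2 [0.4341 0.1876 0.006 ] [-0.0225 -0.0059  0.287 ]
hA [0.499  0.2338 0.1   ] [0.0312 0.0531 0.193 ]
hB [0.4982 0.1943 0.1   ] [-0.0081  0.057   0.193 ]
```

Emit:
drive_tool(
  rows=[
    [0, 0, 0, 0.009, 0.018, 0, 0.34],
    [0, 0, 0, 0, 0, 0.03, 0.34],
    [0, 0, 0, 0, 0, 0.04, 0.34],
    [0, 0, 0, 0, 0, 0.04, 0.34],
    [0, 0, 0, 0, 0, 0.03, 0.34],
    [0, 0, 0, 0, 0, 0.02, 0.34],
    [0, 0, 0, 0, 0, 0, 0.34],
    [0, 0, 0, 0, 0, 0, 0.34],
  ],
)

```text
time: 12.07
tool_pos: [0.4606, 0.2155, 0.1315]
tcp_rot: [-2.356, -2.077, 0.004]
wrist_force: [0.4, 0.5, -0.6]
width: 0.341
grip_force: 0.0
```

Run:
```python
from h import *;import pickle
from workcell import status, read_camera, masks_of
s=status.read_state();p=read_camera("wrist");pickle.dump((p,s),open("w4.pkl","wb"))
M=R.from_rotvec(s["tcp_rot"]).as_matrix();print(s["tool_pos"],s["width"])
t=lambda X:((X-s["tool_pos"])@M).round(4)
r,l=hsv(p,(105,130,60),(125,255,255));print("blue",r,t(ray(p,r[0][1],.105,s)))
b=r[0][2];x0,y0=max(b[0]-60,0),max(b[1]-70,0)
a=p["color"][y0:y0+150,x0:x0+180,::-1];print(x0,y0)
cv2.imwrite("pics/w4c.png",cv2.resize(a,None,fx=4,fy=4,interpolation=cv2.INTER_CUBIC))
```

```text
[0.46057742 0.21551071 0.13153657] 0.3408823587214904
blue [(np.int32(990), [259.0, 207.6], [251, 174, 18, 66])] [0.0073 0.0007 0.0265]
191 104
```

View pics/w4c.png

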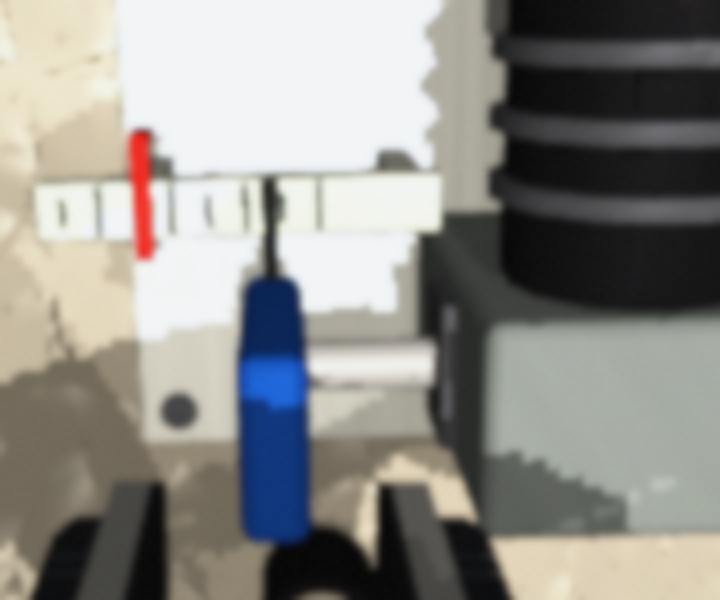

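Tab centred between the fingers (tab crop 275, finger midpoint ~272), with room to the housing. Descending with a narrower opening.

Emit:
drive_tool(
  rows=[
    [0, 0, 0, 0.0005, 0.001, 0, 0.28],
    [0, 0, 0, 0, 0, 0.006, 0.28],
    [0, 0, 0, 0, 0, 0.014, 0.28],
    [0, 0, 0, 0, 0, 0.014, 0.28],
    [0, 0, 0, 0, 0, 0.012, 0.28],
    [0, 0, 0, 0, 0, 0.008, 0.28],
    [0, 0, 0, 0, 0, 0, 0.28],
    [0, 0, 0, 0, 0, 0, 0.28],
  ],
)

```text
time: 12.78
tool_pos: [0.4624, 0.2162, 0.0781]
tcp_rot: [-2.354, -2.08, 0.001]
wrist_force: [0.0, 0.0, 0.4]
width: 0.282
grip_force: 0.0
```

Emit:
drive_tool(
  rows=[
    [0, 0, 0, 0, 0, 0.002, 0],
    [0, 0, 0, 0, 0, 0, 0],
    [0, 0, 0, 0, 0, 0, 0],
    [0, 0, 0, 0, 0, 0, 0],
    [0, 0, 0, 0, 0, 0, 0],
    [0, 0, 0, 0, 0, 0, 0],
  ],
  force=80,
)

```text
time: 13.28
tool_pos: [0.4612, 0.2167, 0.0774]
tcp_rot: [-2.351, -2.082, 0.003]
wrist_force: [-7.4, 1.6, 7.4]
width: 0.126
grip_force: 78.7
```

Run:
```python
from h import *;import pickle
from workcell import status, read_camera, masks_of
p,s=pickle.load(open("w4.pkl","rb"))
M=R.from_rotvec(s["tcp_rot"]).as_matrix()
t=lambda u,v,z:((ray(p,(191+u/4,104+v/4),z,s)-s["tool_pos"])@M).round(4)
print(t(269,205,.055),t(143,205,.049),"housing",t(490,325,.1),t(485,525,.1),"tab",t(240,450,.105),t(310,450,.105))
```

```text
[0.0316 0.0002 0.0765] [ 0.0304 -0.0253  0.0826] housing [0.0208 0.0359 0.0314] [-0.015   0.0371  0.0315] tab [ 0.0011 -0.0045  0.0265] [0.0011 0.0069 0.0265]
```

Emit:
drive_tool(
  rows=[
    [0, 0, 0, 0, -0.003, 0, 0],
    [0, 0, 0, 0, -0.005, 0, 0],
    [0, 0, 0, 0, -0.005, 0, 0],
    [0, 0, 0, 0, -0.005, 0, 0],
    [0, 0, 0, 0, -0.004, 0, 0],
    [0, 0, 0, 0, -0.003, 0, 0],
    [0, 0, 0, 0, 0, 0, 0],
    [0, 0, 0, 0, 0, 0, 0],
  ],
)

```text
time: 13.95
tool_pos: [0.4403, 0.2189, 0.0775]
tcp_rot: [2.348, 2.08, 0.006]
wrist_force: [6.6, -3.9, -1.7]
width: 0.122
grip_force: 78.4
```

Run:
```python
from h import *;import pickle
from workcell import status, read_camera
s=status.read_state();p=read_camera("wrist");pickle.dump((p,s),open("w5.pkl","wb"))
print(s["tool_pos"],s["wrist_force"],s["grip_force"],s["width"])
r,_=hsv(p,(0,150,80),(7,255,255),(150,60,400,300));print(r)
b=r[0][2];x0,y0=b[0]-30,b[1]-30
a=p["color"][y0:y0+75,x0:x0+100,::-1];print(x0,y0)
cv2.imwrite("pics/w5c.png",cv2.resize(a,None,fx=8,fy=8,interpolation=cv2.INTER_CUBIC))
```

```text
[0.44033204 0.2188678  0.0774797 ] [ 6.61124717 -3.8660992  -1.66715377] 78.37038159370422 0.12204346144832051
[(np.int32(218), [248.9, 169.3], [246, 149, 7, 42])]
216 119
```

View pics/w5c.png

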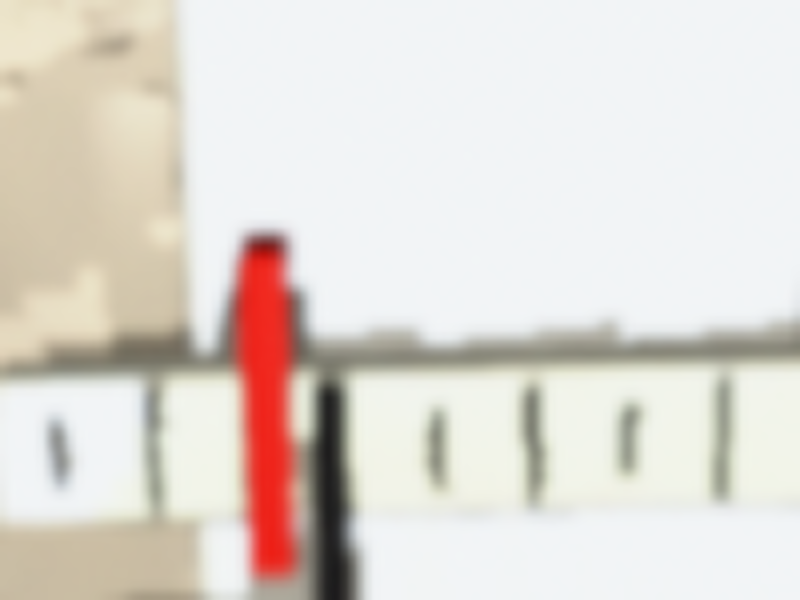

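Pointer tip at crop (330,390), mark at (267,390): still short. Computing how much.

Run:
```python
from h import *;import pickle
p,s=pickle.load(open("w5.pkl","rb"))
M=R.from_rotvec(s["tcp_rot"]).as_matrix()
t=lambda u,v,z:((ray(p,(216+u/8,119+v/8),z,s)-s["tool_pos"])@M).round(4)
print(t(330,385,.055),t(345,580,.055),t(267,385,.049),t(243,385,.049),t(292,385,.049),t(275,560,.049),"rail",t(0,375,.048),t(800,350,.048),t(0,525,.048),t(800,500,.048))
```

```text
[ 0.035  -0.0004  0.0225] [0.0195 0.0007 0.0225] [ 0.0336 -0.0053  0.0284] [ 0.0336 -0.0072  0.0284] [ 0.0335 -0.0034  0.0285] [ 0.0192 -0.0048  0.0284] rail [ 0.0341 -0.0262  0.0293] [0.0361 0.0363 0.0297] [ 0.0219 -0.0268  0.0293] [0.0238 0.037  0.0297]
```

Emit:
drive_tool(
  rows=[
    [0, 0, 0, -0.0005, -0.002, 0, 0],
    [0, 0, 0, -0.0003, -0.002, 0, 0],
    [0, 0, 0, -0.0001, -0.001, 0, 0],
    [0, 0, 0, 0, 0, 0, 0],
    [0, 0, 0, 0, 0, 0, 0],
    [0, 0, 0, 0, 0, 0, 0],
  ],
)

```text
time: 14.5
tool_pos: [0.4358, 0.2193, 0.0775]
tcp_rot: [2.349, 2.08, 0.009]
wrist_force: [7.8, -1.1, -3.7]
width: 0.125
grip_force: 78.3
```

Run:
```python
from h import *;import pickle
from workcell import status, read_camera
s=status.read_state();p=read_camera("wrist");pickle.dump((p,s),open("w6.pkl","wb"))
print(s["tool_pos"],s["wrist_force"],s["grip_force"],s["width"])
r,_=hsv(p,(0,150,80),(7,255,255),(150,60,400,300));print(r)
b=r[0][2];x0,y0=b[0]-30,b[1]-30
a=p["color"][y0:y0+75,x0:x0+100,::-1];print(x0,y0)
cv2.imwrite("pics/w6c.png",cv2.resize(a,None,fx=8,fy=8,interpolation=cv2.INTER_CUBIC))
```

```text
[0.43578919 0.21928317 0.07748326] [ 7.84125846 -1.0524659  -3.66002373] 78.32420110702515 0.12468349581836367
[(np.int32(98), [255.6, 158.1], [253, 149, 7, 18]), (np.int32(17), [255.0, 181.0], [255, 173, 1, 17])]
223 119
```

View pics/w6c.png

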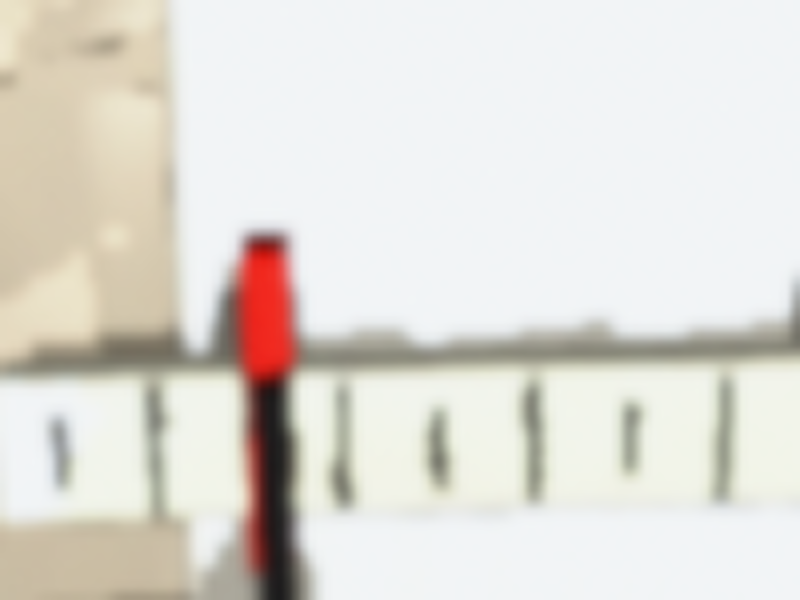

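Pointer tip (270,385) now lies over the mark (centre ≈267): about 0.3 mm short. I'll trim that, then check the final state.

Emit:
drive_tool(
  rows=[
    [0, 0, 0, 0, -0.0003, 0, 0],
    [0, 0, 0, 0, 0, 0, 0],
    [0, 0, 0, 0, 0, 0, 0],
    [0, 0, 0, 0, 0, 0, 0],
    [0, 0, 0, 0, 0, 0, 0],
    [0, 0, 0, 0, 0, 0, 0],
    [0, 0, 0, 0, 0, 0, 0],
    [0, 0, 0, 0, 0, 0, 0],
  ],
)

```text
time: 15.22
tool_pos: [0.4356, 0.2193, 0.0775]
tcp_rot: [2.349, 2.08, 0.009]
wrist_force: [7.8, -0.9, -3.7]
width: 0.124
grip_force: 78.3
```

Run:
```python
from h import *
from workcell import status, read_camera, masks_of
s=status.read_state();p=read_camera("wrist");q=read_camera("scene")
print(s["tool_pos"],s["wrist_force"],s["grip_force"],s["width"])
a=cv2.resize(p["color"][140:200,220:300,::-1],(400,300),interpolation=cv2.INTER_CUBIC)
b=cv2.resize(q["color"][150:300,190:390,::-1],(400,300),interpolation=cv2.INTER_CUBIC)
cv2.imwrite("pics/fin.png",np.hstack([a,b]))
```

```text
[0.43556885 0.21930175 0.07747187] [ 7.80162399 -0.87375775 -3.74668131] 78.2969605922699 0.12406423712979049
```

View pics/fin.png

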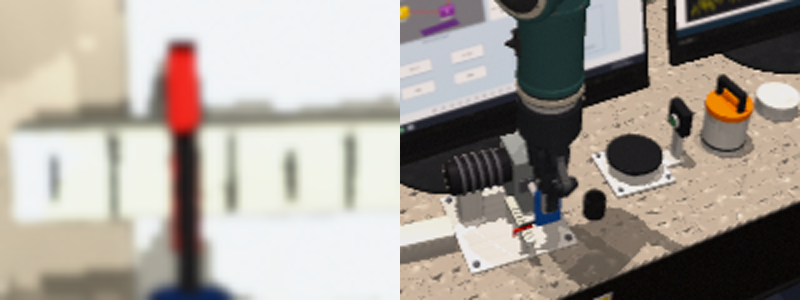

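Left half: the pointer (185,150) is centred on the red mark. Right half: the canister stands upright at (728,120), the lens tube is where it was, and the tab is held.

```bash
python3 -c "
from workcell import workorder
print(workorder.finish_job())"
```

```text
the job is handed in; nothing more can be done
None
```

The canister stands upright on the table just right of the stand, clear of the light path; the gripper is holding the shutter tab with its pointer on the red mark, and the job was handed in at about 15 s of the 54 s allowed.

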